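# Kit the repair parts in the nest tray

### The arm

A 7-joint arm with a two-finger parallel gripper is mounted at the origin on the work surface. World frame = base frame: x ahead of the robot, y to its left, z up, the work surface at z = 0. Lengths are in m, angles in rad, forces in N, time in s.
With the tool pointing down it reaches from about 0.425 to 0.95 m from the base axis. Payload 16.7 kg.
Tool frame: the origin (TCP) lies between the finger pads; the fingertips stand 11 mm ahead of it and the grasp point (between the pads) lies 8 mm behind it; z points along the fingers, y is the direction in which the jaws open and shut (so a half turn about z gives the same grasp; the last joint's range is limited). The gripper opens to 94 mm and grips with 3 to 60 N. Pads are 16 mm wide; open, the fingers measure 119 mm over their backs; the gripper's body (75 mm by 177 mm) begins 78 mm behind the grasp point.
Start: joints at [-1.323, 0.426, 0.074, 1.606, -0.034, 1.111, -0.067], TCP at [0.261, 0.623, 0.216] pointing down, gripper open.
Joint ranges: [-2.85, 2.85], [-0.5, 2.14], [-1.23, 1.37], [0.21, 2.46], [-1.02, 4.16], [0.16, 2.05], [-2.73, 2.73]. Speed limits (rad/s): [1.89, 1.89, 2.39, 2.39, 3.01, 3.01, 3.01].

### API

Orientations are given as a rotation vector (axis times angle).
In Python, from workcell import telemetry, grab_frame, ctrl gives the robot as it stands.
- The arm moves only by the tool jog_arm, never from a script. Its argument "increments" is a list of rows, each an object with "linear": the shift along the world's x, y, z in cm, a list of three; "dr": the turn, a rotation vector about the world's x, y, z in rad, a list of three; "hand": the opening, from 0 (shut) to 1 (fully open). A call has exactly 8 rows; each row shifts and turns the commanded pose from where the row before left it; what a row does not reach is not made up. A row lasts 1/8 s, in which the tool goes at most 62.5 mm and 10.7 degrees, less where a joint would pass 70% of its speed; a pose out of reach is approached as far as the arm can. A call with a gripper value outside its range is refused whole. The fingers move at their own pace and stop on an object; the grip force is fixed at half the most. Time passes only in rows, so rows that do not move let the fingers close, or fill a call up. It gives the time, the measured TCP pose, the force and the opening at its end, in the units of the state.
- telemetry.get_obs(): the state, without advancing time (a new reading comes with each control period).
- grab_frame(name): name is "side" or "top" or "wrist"; returns a dict with "img" (420x560x3 uint8, red, green, blue), "intrinsics" (3x3 intrinsics, pixels), "world_to_cam" (4x4, takes a point from world to camera coordinates). Camera axes: x right, y down, z forward; pixel columns grow to the right and rows downward; lengths in m; the calibration is good to about 2 mm. A picture is of the moment at which its call begins. There is no depth.
- ctrl.job_done(): hands the job in, once; it reports no verdict.
The state is a dict: "time": time; "joints": joint angles; "dq": joint speeds; "joint_efforts": joint torques, N m; "eef_pos": TCP position; "orientation": TCP orientation; "ft_force": force on the tool from outside, world axes, zero at the start; "torque": the same for the moment, N m; "opening": opening from 0.0 (shut) to 1.0 (fully open).
Only numpy, scipy, OpenCV 4.12 (cv2) and the standard library are available. Lean on these libraries where they do the work, as an engineer would, in place of code of your own. Each camera call takes 0.05 s, during which the arm holds its last target.

### The job

Kit up the parts for the power supply repair: put the large capacitor in the tray's round nest, the long heatsink in the long nest and the large transformer in the squarish nest, each standing upright and flat on the floor of its nest. Set them down rather than dropping them, and leave the small capacitor, the short heatsink and the small transformer standing where they are on the bench.

Things in the scene. Friction and masses are not known exactly. Their poses are not given: they have to be found in the camera images.
- cap_large: the large capacitor: a plain black upright cylinder with an aluminium disc and a cross on top, 35 mm in diameter, 50 mm tall, about 70 g. Origin: centre of its underside, z up. To go in the round nest.
- cap_small: the small capacitor, a look-alike to be left alone: the same form, 22 mm in diameter, 36 mm tall. Origin: centre of its underside, z up.
- heatsink_long: the long heatsink: an upright finned aluminium block with seven fins, 60 mm long (its x), 28 mm wide over the fin tips (its y, the way to grip it), 50 mm tall, about 100 g. Origin: centre of its underside, z up. To go in the long nest, its x along the nest's x, either way round.
- heatsink_short: the short heatsink, a look-alike to be left alone: the same form with four fins, 36 mm long (x), 28 mm wide (y), 50 mm tall. Origin: centre of its underside, z up.
- transformer_large: the large transformer: a dark steel core (44 mm along its x) crossed by a copper-coloured coil (38 mm wide along its y, the way to grip it) on a white base plate of 44 x 38 mm; 46 mm tall, the coil from 5 to 39 mm above the underside; about 200 g. Origin: centre of its underside, z up. To go in the squarish nest (most easily with its x along the nest's x, either way round).
- transformer_small: the small transformer, a look-alike to be left alone: the same form, 30 mm (x) by 26 mm (y), 34 mm tall. Origin: centre of its underside, z up.
- tray: the kit tray: a fixed, shallow black plastic box, 288 mm long (its x) by 98 mm wide (its y), rim 16 mm above the bench, that holds the three nest inserts side by side along its length, 92 mm apart. It stands crosswise in front of the robot. Origin: centre of its underside.
- nest_round: the round nest: a fixed grey insert block, 90 mm (x) by 86 mm (y), lying in the tray, its top 15 mm above the bench, with a round, 52 mm diameter pocket in its middle, 8 mm deep with a white floor that is 7 mm above the bench. Origin: centre of the block's underside, 4 mm above the bench and 3 mm below the pocket floor; x along the tray's length, z up.
- nest_long: the long nest: a fixed grey insert block, 90 mm (x) by 86 mm (y), lying in the tray, its top 15 mm above the bench, with a 77 mm (x) by 45 mm (y) oblong pocket in its middle, 8 mm deep with a white floor that is 7 mm above the bench. Origin: centre of the block's underside, 4 mm above the bench and 3 mm below the pocket floor; x along the tray's length, z up.
- nest_square: the squarish nest: a fixed grey insert block, 90 mm (x) by 86 mm (y), lying in the tray, its top 15 mm above the bench, with a 61 mm (x) by 55 mm (y) pocket in its middle, 8 mm deep with a white floor that is 7 mm above the bench. Origin: centre of the block's underside, 4 mm above the bench and 3 mm below the pocket floor; x along the tray's length, z up.
Mind the look-alikes: they are no part of the job. What is shaped like the transformer_large but yellow is not meant.

How it is judged:
At the end, for the whole second after the job is handed in: Large capacitor, long heatsink and large transformer at rest in their own nests: upright within 0.12 rad, origin within 13 mm of the nest centre and under 6 mm above the nest origin (seated: 3 mm). The three look-alikes upright, within 25 mm of their starts (horizontal distance between cap_large and nest_round below 0.013 m and z of cap_large in the frame of nest_round between 0 and 0.006 m and angle between each of cap_large, heatsink_long, transformer_large, cap_small, heatsink_short, transformer_small's own z axis and vertical below 0.12 rad and linear speed of each of cap_large, heatsink_long, transformer_large, cap_small, heatsink_short, transformer_small below 0.02 m/s and horizontal distance between heatsink_long and nest_long below 0.013 m and z of heatsink_long in the frame of nest_long between 0 and 0.006 m and horizontal distance between transformer_large and nest_square below 0.013 m and z of transformer_large in the frame of nest_square between 0 and 0.006 m and distance of each of cap_small, heatsink_short, transformer_small from where it was at the start of the episode below 0.025 m); the robot touches nothing.
It fails at once if a part falls into its nest (within 40 mm of it and below 60 mm, faster than 0.75 m/s) ((horizontal distance between cap_large and nest_round below 0.04 m and height (world z) of cap_large below 0.06 m and linear speed of cap_large above 0.75 m/s) or (horizontal distance between heatsink_long and nest_long below 0.04 m and height (world z) of heatsink_long below 0.06 m and linear speed of heatsink_long above 0.75 m/s) or (horizontal distance between transformer_large and nest_square below 0.04 m and height (world z) of transformer_large below 0.06 m and linear speed of transformer_large above 0.75 m/s)).
It fails at once if a look-alike is moved more than 25 mm from its place (distance of any of cap_small, heatsink_short, transformer_small from where it was at the start of the episode above 0.025 m).
It also fails if it takes over 72 s, if anything falls off the work surface, if the arm or the gripper's body presses on something with over 40 N, if the wrist force passes 120 N, or if a joint passes its speed limit or range.

## Working session

There is one attempt and no reset: what is moved stays moved. The work goes in short steps, Python scripts to look and compute and a tool call to move; the robot and the scene stay as the last step left them, time stands still between calls to the robot, and variables do not carry over. Pictures are saved under pics/ and viewed, and the job is handed in when it is done.

Besides the shell and the picture viewer there is one more tool, called by a JSON object that holds its "api" and its "payload", one argument or row to a line. jog_arm: Moves the arm, as the interface text tells. Its arguments: {"type":"object","properties":{"increments":{"type":"array","items":{"type":"object","properties":{"linear":{"type":"array","items":{"type":"number"}},"dr":{"type":"array","items":{"type":"number"}},"hand":{"type":"number"}}}}},"required":["increments"]}

```bash
mkdir -p pics
cat > h.py <<'E'
import numpy as np, cv2, pickle
from workcell import telemetry, grab_frame, ctrl
def snap(n,tag):
    f=grab_frame(n); cv2.imwrite(f'pics/{tag}.png',f['img'][:,:,::-1]); pickle.dump(f,open(f'pics/{tag}.pkl','wb')); return f
def load(tag): return pickle.load(open(f'pics/{tag}.pkl','rb'))
def ray(f,u,v,z):
    K=np.array(f['intrinsics']);T=np.array(f['world_to_cam']);R=T[:3,:3];t=T[:3,3]
    c=-R.T@t; d=R.T@np.linalg.solve(K,[u,v,1.]); return c+d*(z-c[2])/d[2]
def proj(f,p):
    K=np.array(f['intrinsics']);T=np.array(f['world_to_cam']);q=K@(T[:3,:3]@np.array(p)+T[:3,3]);return q[:2]/q[2]
def crop(tag,x0,y0,x1,y1,s,out):
    i=cv2.imread(f'pics/{tag}.png')[y0:y1,x0:x1]; cv2.imwrite(f'pics/{out}.png',cv2.resize(i,None,fx=s,fy=s,interpolation=cv2.INTER_CUBIC))
E
python3 - <<'E'
from h import *
for n in ('top','side','wrist'): 
    f=snap(n,n+'0'); print(n, np.round(np.linalg.inv(f['world_to_cam']),3).tolist(), np.array(f['intrinsics']).round(1).tolist())
o=telemetry.get_obs(); print({k:np.round(v,3).tolist() for k,v in o.items()})
E
```

```text
top [[-0.022, -0.996, 0.087, 0.433], [-1.0, 0.022, 0.001, -0.013], [-0.003, -0.087, -0.996, 1.005], [0.0, 0.0, 0.0, 1.0]] [[380.6, 0.0, 282.4], [0.0, 380.6, 209.7], [0.0, 0.0, 1.0]]
side [[-0.984, -0.098, 0.151, 0.38], [-0.18, 0.588, -0.789, 0.758], [-0.011, -0.803, -0.596, 0.594], [0.0, 0.0, 0.0, 1.0]] [[424.8, 0.0, 278.8], [0.0, 424.8, 205.8], [0.0, 0.0, 1.0]]
wrist [[0.387, 0.896, 0.216, 0.199], [0.922, -0.376, -0.092, 0.649], [-0.001, 0.235, -0.972, 0.384], [0.0, 0.0, 0.0, 1.0]] [[308.4, 0.0, 276.3], [0.0, 308.4, 206.1], [0.0, 0.0, 1.0]]
{'time': 0.15, 'joints': [-1.324, 0.427, 0.074, 1.606, -0.034, 1.111, -0.067], 'dq': [-0.002, -0.002, 0.0, -0.002, -0.0, 0.001, 0.001], 'joint_efforts': [0.005, -93.628, 3.67, -45.443, -0.049, 0.018, 0.0], 'eef_pos': [0.261, 0.622, 0.216], 'orientation': [-0.619, -3.08, 0.002], 'ft_force': [0.192, -0.369, 0.006], 'torque': [0.013, 0.012, 0.037], 'opening': 1.0}
```

View pics/top0.png

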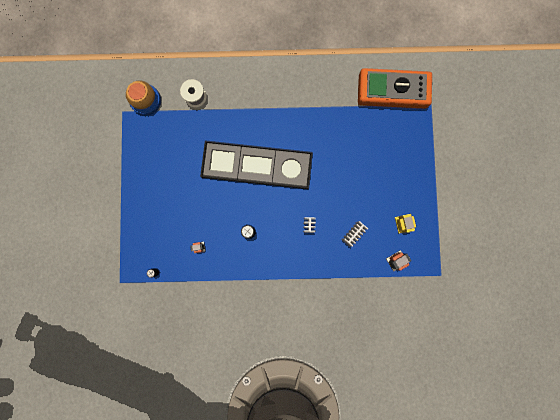

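View pics/side0.png

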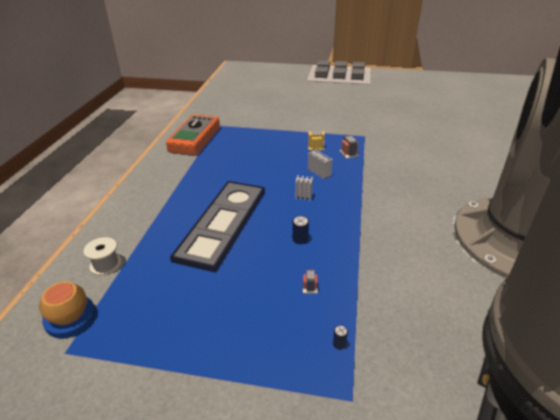

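View pics/wrist0.png

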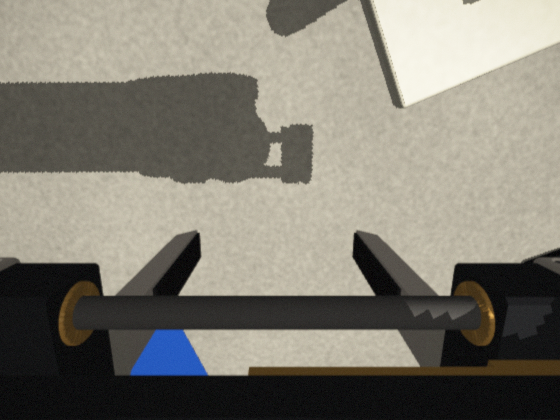

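Top view: capacitors at (248,232) and (152,272); heatsinks at (355,234) with about 7 fins and (310,226) with 4; transformers at (399,262), (198,247) and a yellow one at (405,224). By relative size I expect the large capacitor at (248,232), the long heatsink at (355,234) and the large transformer at (399,262). The nests from left to right are square (223,160), long (257,165) and round (291,168). I'll confirm these in enlarged crops.

Run:
```python
from h import *
crop('top0',190,135,320,195,6,'c_tray')
crop('top0',300,200,430,280,6,'c_right')
crop('top0',140,210,270,290,6,'c_left')
```

```text
(no output)
```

View pics/c_tray.png

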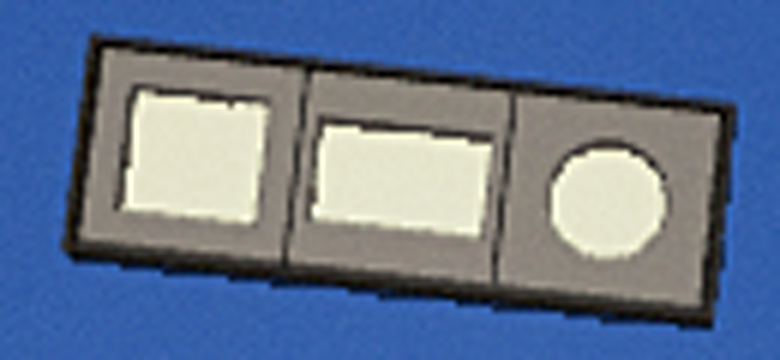

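View pics/c_right.png

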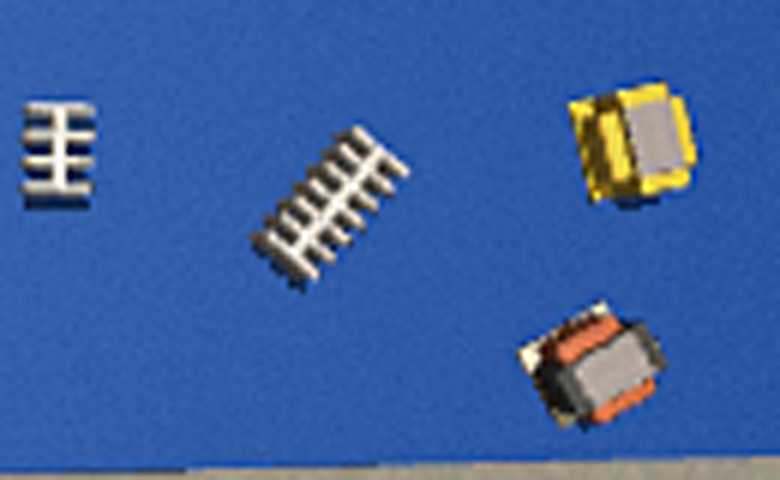

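View pics/c_left.png

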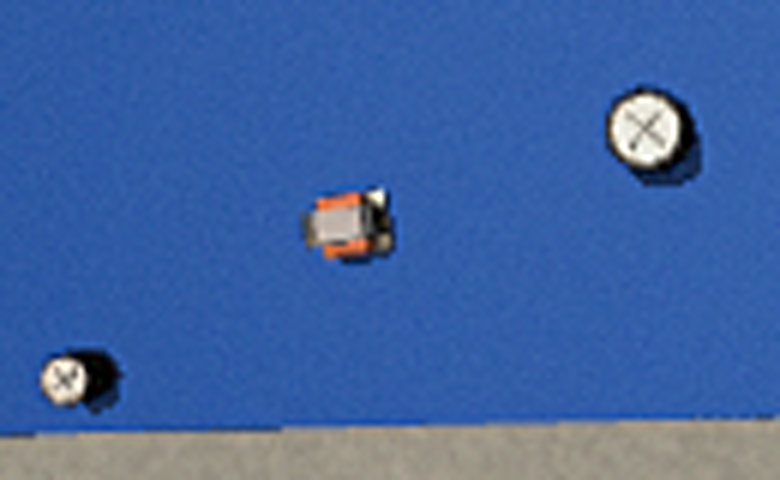

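Run:
```python
from h import *
crop('top0',382,246,418,276,16,'c_tf')
crop('top0',338,216,374,252,16,'c_hs')
crop('side0',300,120,370,185,9,'c_side')
```

```text
(no output)
```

View pics/c_tf.png

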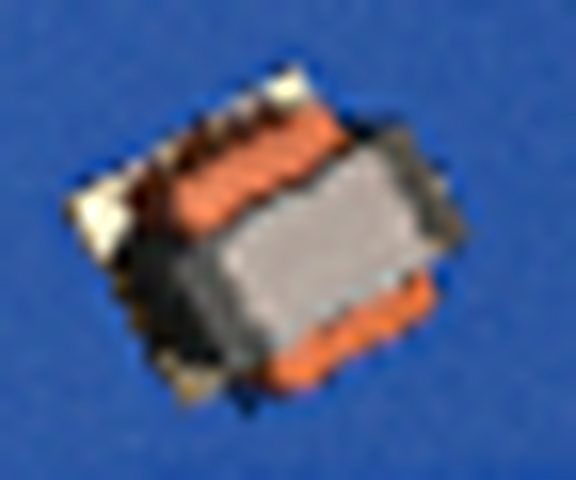

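View pics/c_hs.png

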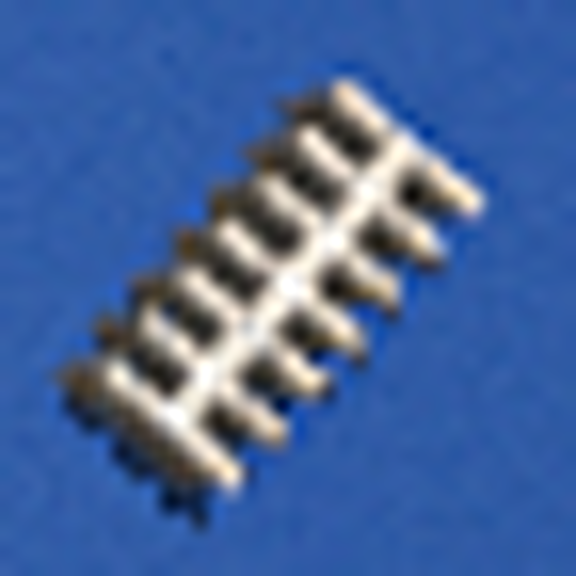

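View pics/c_side.png

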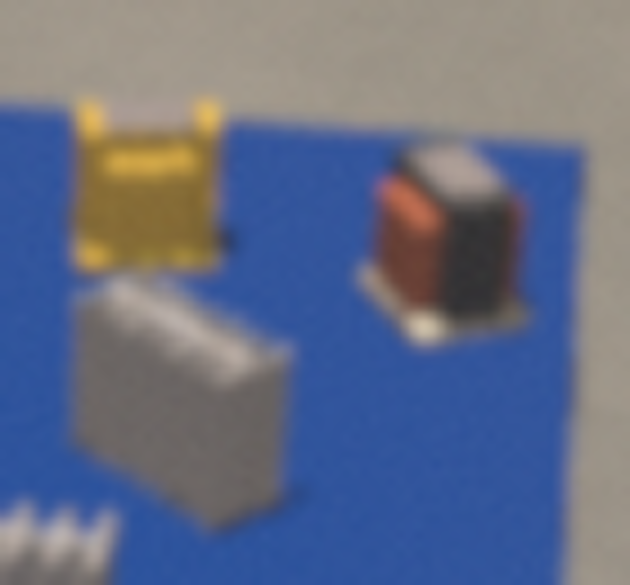

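Run:
```python
from h import *
f=load('top0'); 
def P(o,s,x,y,z): return ray(f,o[0]+(x+.5)/s-.5,o[1]+(y+.5)/s-.5,z)
def show(n,p): print(n,np.round(p[:2]*1000,1))
S=[P((190,135),6,x,y,.015) for x,y in [(307,68),(285,262),(515,95),(495,283)]]
for s in S: show('seam',s)
c=sum(S)/4; show('nest_long',c); print('yaw tray from seams', np.degrees(np.arctan2(*( (S[2]+S[3]-S[0]-S[1])[[1,0]]))), np.linalg.norm((S[2]+S[3]-S[0]-S[1])/2), np.linalg.norm(S[0]-S[1]))
TL=P((190,135),6,95,38,.016);TR=P((190,135),6,735,105,.016);d=TR-TL;print('top edge',np.linalg.norm(d),np.degrees(np.arctan2(d[1],d[0])))
for n,q in dict(round=[(548,203),(668,203),(608,142),(608,262)],sq=[(128,88),(270,100),(255,225),(118,212)],long=[(320,122),(492,140),(482,240),(310,222)]).items():
    q=[P((190,135),6,x,y,.011) for x,y in q]; show(n,sum(q)/4); print([round(np.linalg.norm(q[i]-q[(i+1)%4])*1000,1) for i in range(4)])
show('cap',P((140,210),6,645,129,.05))
show('capw',P((140,210),6,606,129,.05)-P((140,210),6,685,129,.05))
show('capS',P((140,210),6,65,380,.036))
H=[P((338,216),16,x,y,.05) for x,y in [(112,362),(240,490),(480,205),(345,82)]]
show('hs',sum(H)/4); print([round(np.linalg.norm(H[i]-H[(i+1)%4])*1000,1) for i in range(4)])
w=P((338,216),16,405,145,.05)-P((338,216),16,175,425,.05);print('hs yaw',np.degrees(np.arctan2(w[1],w[0])))
T=[P((382,246),16,x,y,.045) for x,y in [(182,258),(245,360),(460,235),(400,130)]]
show('tf',sum(T)/4); print([round(np.linalg.norm(T[i]-T[(i+1)%4])*1000,1) for i in range(4)])
w=T[3]+T[2]-T[0]-T[1];print('tf yaw',np.degrees(np.arctan2(w[1],w[0])))
b=[P((382,246),16,x,y,.005) for x,y in [(185,400),(295,70),(70,205)]]; show('tfbase',(b[0]+b[1])/2); print(np.linalg.norm(b[0]-b[2]),np.linalg.norm(b[1]-b[2]))
show('hs_short',P((300,200),6,58,148,.05)); show('yellow',P((300,200),6,655,130,.046)); show('tfS',P((140,210),6,343,225,.034))
o=telemetry.get_obs()
from scipy.spatial.transform import Rotation as R
print(R.from_rotvec(o['orientation']).as_matrix().round(3))
```

```text
seam [691.8  95.1]
seam [605.4 105.8]
seam [677.5   3.5]
seam [594.  14.]
nest_long [642.2  54.6]
yaw tray from seams -97.95572485502926 0.09261706045479931 0.08708228769213917
top edge 0.2841408137805413 -97.40139682075161
round [629.4 -36.5]
[np.float64(52.9), np.float64(38.0), np.float64(53.6), np.float64(37.3)]
sq [654.3 146.5]
[np.float64(63.3), np.float64(56.4), np.float64(60.8), np.float64(55.8)]
long [641.1  54.7]
[np.float64(76.6), np.float64(44.9), np.float64(76.3), np.float64(45.0)]
cap [464.8  78.2]
capw [ 0.7 33. ]
capS [365.4 324.7]
hs [ 453.2 -194.2]
[np.float64(28.0), np.float64(58.6), np.float64(28.4), np.float64(57.4)]
hs yaw -41.27411164571236
tf [ 382.  -306.6]
[np.float64(18.4), np.float64(39.2), np.float64(18.6), np.float64(39.9)]
tf yaw -61.53201056152437
tfbase [ 381.9 -305.7]
0.03617109912869747 0.043139258644770036
hs_short [478.5 -78.1]
yellow [ 480.6 -329.1]
tfS [427.6 208.1]
[[-0.922  0.386 -0.   ]
 [ 0.386  0.922 -0.001]
 [-0.    -0.001 -1.   ]]
```

The crops confirm the picks: white disc with cross, 33 mm across (large capacitor); seven fins, about 59×28 mm (long heatsink); copper and grey, with a base of about 43×36 mm (large transformer). The yellow one is a decoy. The nests fit their 92 mm pitch. I'll start with the capacitor.

{"api": "jog_arm", "payload": {
  "increments": [
    {"linear":[1.27,-3.4,-0.4],"dr":[0,0,-0.082],"hand":1},
    {"linear":[1.27,-3.4,-0.4],"dr":[0,0,-0.082],"hand":1},
    {"linear":[1.27,-3.4,-0.4],"dr":[0,0,-0.082],"hand":1},
    {"linear":[1.27,-3.4,-0.4],"dr":[0,0,-0.082],"hand":1},
    {"linear":[1.27,-3.4,-0.4],"dr":[0,0,-0.082],"hand":1},
    {"linear":[1.27,-3.4,-0.4],"dr":[0,0,-0.082],"hand":1},
    {"linear":[1.27,-3.4,-0.4],"dr":[0,0,-0.082],"hand":1},
    {"linear":[1.27,-3.4,-0.4],"dr":[0,0,-0.082],"hand":1}
  ]
}}

```text
time: 1.15
eef_pos: [0.3627, 0.3493, 0.1843]
orientation: [-1.582, -2.714, 0.0]
ft_force: [-0.2, -0.1, -0.1]
opening: 1.0
```

{"api": "jog_arm", "payload": {
  "increments": [
    {"linear":[1.28,-3.4,-0.8],"dr":[0,0,-0.082],"hand":1},
    {"linear":[1.28,-3.4,-0.8],"dr":[0,0,-0.082],"hand":1},
    {"linear":[1.28,-3.4,-0.8],"dr":[0,0,-0.082],"hand":1},
    {"linear":[1.28,-3.4,-0.8],"dr":[0,0,-0.082],"hand":1},
    {"linear":[1.28,-3.4,-0.8],"dr":[0,0,-0.082],"hand":1},
    {"linear":[1.28,-3.4,-0.8],"dr":[0,0,-0.082],"hand":1},
    {"linear":[1.28,-3.4,-0.8],"dr":[0,0,-0.082],"hand":1},
    {"linear":[1.28,-3.4,-0.8],"dr":[0,0,-0.082],"hand":1}
  ]
}}

```text
time: 2.15
eef_pos: [0.4651, 0.0768, 0.12]
orientation: [2.373, 2.058, -0.0]
ft_force: [0.4, 1.2, 0.6]
opening: 1.003
```

```bash
cat > st.py <<'E'
from h import *
from scipy.spatial.transform import Rotation as R
import sys
def st():
    o=telemetry.get_obs(); M=R.from_rotvec(o['orientation']).as_matrix()
    print('t',round(o['time'],2),'pos',np.round(np.array(o['eef_pos'])*1000,1),'jaw deg',round(np.degrees(np.arctan2(M[1,1],M[0,1])),1),'z',M[:,2].round(3),'q',np.round(o['joints'],2),'F',np.round(o['ft_force'],1),'op',np.round(o['opening'],3))
E
python3 - <<'E'
from st import *
st(); snap('wrist','w1')
E
```

```text
t 2.15 pos [465.1  76.8 120. ] jaw deg -8.1 z [ 0. -0. -1.] q [-0.77  0.24  0.54  2.17 -0.17  0.77 -0.26] F [0.4 1.2 0.6] op 1.003
```

View pics/w1.png

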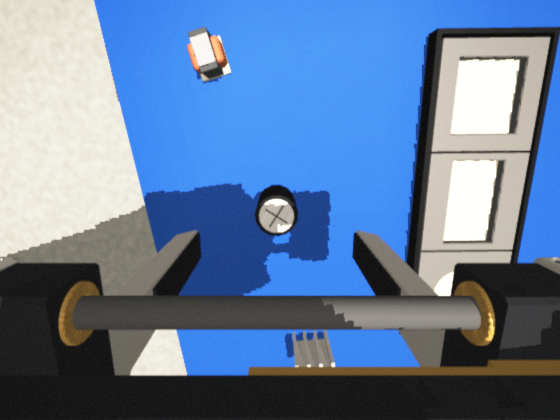

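The wrist view shows the disc at (277,215), midway between the fingers. I'll check it against the top view.

Run:
```python
from h import *
f=load('w1'); print(ray(f,277,215,.05), ray(f,277,208,.0265))
for u,v in [(465,57),(520,57),(512,135),(450,132)]: print(ray(f,u,v,.011))
```

```text
[0.46674026 0.07991405 0.05      ] [0.46679924 0.07985194 0.0265    ]
[0.63869359 0.1814856  0.011     ]
[0.68382268 0.17502202 0.011     ]
[0.67949216 0.11201979 0.011     ]
[0.62570992 0.12231466 0.011     ]
```

{"api": "jog_arm", "payload": {
  "increments": [
    {"linear":[0,0.1,-1.5],"dr":[0,0,0],"hand":1},
    {"linear":[0,0,-1.5],"dr":[0,0,0],"hand":1},
    {"linear":[0,0,-1.5],"dr":[0,0,0],"hand":0.8},
    {"linear":[0,0,-1.5],"dr":[0,0,0],"hand":0.7},
    {"linear":[0,0,-1.5],"dr":[0,0,0],"hand":0.6},
    {"linear":[0,0,-1.3],"dr":[0,0,0],"hand":0.5},
    {"linear":[0,0,-0.5],"dr":[0,0,0],"hand":0.5},
    {"linear":[0,0,0],"dr":[0,0,0],"hand":0.5}
  ]
}}

```text
time: 3.2
eef_pos: [0.4648, 0.0794, 0.0272]
orientation: [-2.369, -2.063, 0.001]
ft_force: [-0.4, -0.3, 0.5]
opening: 0.501
```

Both cameras agree within 2 mm. Closing on the capacitor.

{"api": "jog_arm", "payload": {
  "increments": [
    {"linear":[0,0,0],"dr":[0,0,0],"hand":0.4},
    {"linear":[0,0,0],"dr":[0,0,0],"hand":0.3},
    {"linear":[0,0,0],"dr":[0,0,0],"hand":0.2},
    {"linear":[0,0,0],"dr":[0,0,0],"hand":0.2},
    {"linear":[0,0,0],"dr":[0,0,0],"hand":0.2},
    {"linear":[0,0,0],"dr":[0,0,0],"hand":0.2},
    {"linear":[0,0,0.5],"dr":[0,0,0],"hand":0.2},
    {"linear":[0,0,1.0],"dr":[0,0,0],"hand":0.2}
  ]
}}

```text
time: 4.2
eef_pos: [0.4646, 0.0794, 0.0428]
orientation: [-2.369, -2.063, 0.001]
ft_force: [0.9, 0.5, -0.4]
opening: 0.37
```

{"api": "jog_arm", "payload": {
  "increments": [
    {"linear":[0,0,1.5],"dr":[0,0,0],"hand":0.2},
    {"linear":[1.0,-0.7,1.5],"dr":[0,0,0],"hand":0.2},
    {"linear":[2.7,-1.9,1.0],"dr":[0,0,0],"hand":0.2},
    {"linear":[3.2,-2.3,0],"dr":[0,0,0],"hand":0.2},
    {"linear":[3.2,-2.3,0],"dr":[0,0,0],"hand":0.2},
    {"linear":[3.2,-2.3,0],"dr":[0,0,0],"hand":0.2},
    {"linear":[2.2,-1.5,0],"dr":[0,0,0],"hand":0.2},
    {"linear":[0.9,-0.6,-0.5],"dr":[0,0,0],"hand":0.2}
  ]
}}

```text
time: 5.2
eef_pos: [0.63, -0.0375, 0.0784]
orientation: [2.37, 2.061, 0.001]
ft_force: [-0.5, 0.9, -0.2]
opening: 0.365
```

Run:
```python
from st import *
st(); snap('side','s2'); crop('s2',150,150,320,280,4.5,'s2c')
```

```text
t 5.2 pos [630.  -37.5  78.4] jaw deg -8.0 z [ 0.001 -0.    -1.   ] q [-0.4   0.55  0.48  1.84 -0.34  0.83  0.11] F [-0.5  0.9 -0.2] op 0.365
```

View pics/s2c.png

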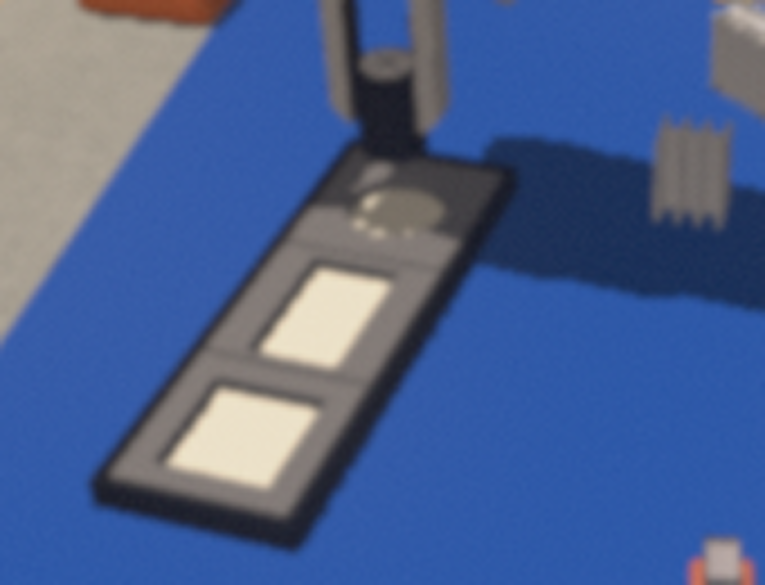

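The side view shows the capacitor held upright over the round nest, with the nest at (400,212) in the crop. Lowering.

{"api": "jog_arm", "payload": {
  "increments": [
    {"linear":[-0.1,0.1,-1.0],"dr":[0,0,0],"hand":0.2},
    {"linear":[0,0,-1.0],"dr":[0,0,0],"hand":0.2},
    {"linear":[0,0,-0.9],"dr":[0,0,0],"hand":0.2},
    {"linear":[0,0,-0.7],"dr":[0,0,0],"hand":0.2},
    {"linear":[0,0,-0.5],"dr":[0,0,0],"hand":0.2},
    {"linear":[0,0,-0.3],"dr":[0,0,0],"hand":0.2},
    {"linear":[0,0,0],"dr":[0,0,0],"hand":0.2},
    {"linear":[0,0,0],"dr":[0,0,0],"hand":0.2}
  ]
}}

```text
time: 6.25
eef_pos: [0.6278, -0.0355, 0.0345]
orientation: [-2.369, -2.062, -0.001]
ft_force: [-8.2, 1.8, 18.6]
opening: 0.369
```

Run:
```python
from st import *
st(); snap('side','s3'); crop('s3',180,150,320,270,5,'s3c'); snap('wrist','w3'); st()
```

```text
t 6.25 pos [627.8 -35.5  34.5] jaw deg -7.9 z [-0.     0.001 -1.   ] q [-0.38  0.6   0.45  1.87 -0.37  0.75  0.14] F [-8.2  1.8 18.6] op 0.369
t 6.35 pos [627.7 -35.5  34.5] jaw deg -7.9 z [-0.     0.001 -1.   ] q [-0.38  0.6   0.45  1.87 -0.37  0.75  0.14] F [-8.3  1.1 19.2] op 0.369
```

View pics/s3c.png

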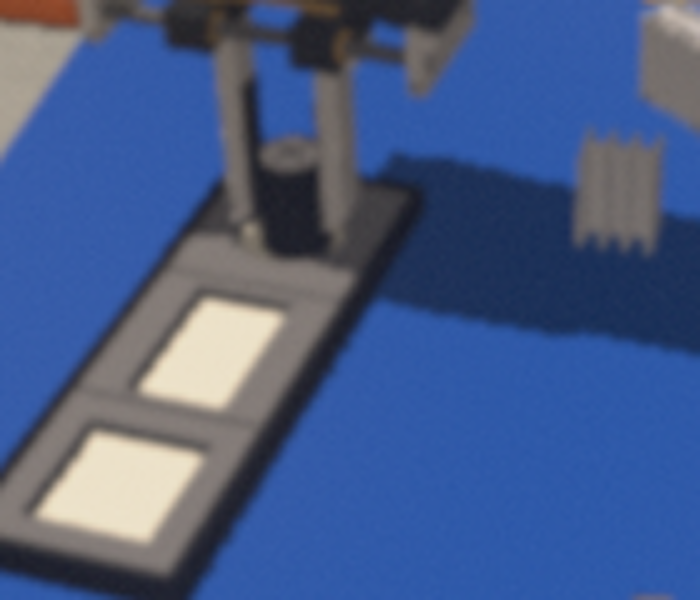

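View pics/w3.png

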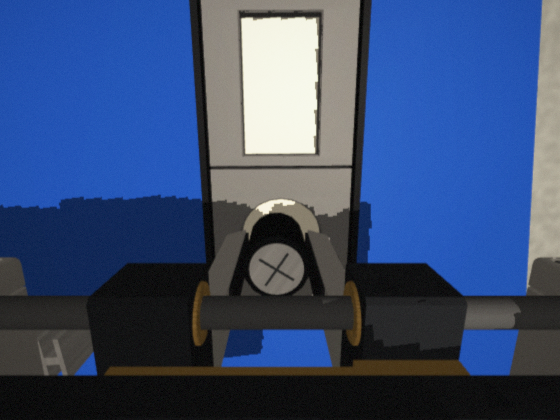

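The capacitor is in the round pocket (cap at u≈277, pocket centre u≈281 in the wrist view). The height and the 19 N upward force match floor contact. Releasing.

{"api": "jog_arm", "payload": {
  "increments": [
    {"linear":[0,0,0],"dr":[0,0,0],"hand":0.42},
    {"linear":[0,0,0],"dr":[0,0,0],"hand":0.5},
    {"linear":[0,0,0],"dr":[0,0,0],"hand":0.6},
    {"linear":[0,0,0.6],"dr":[0,0,0],"hand":0.6},
    {"linear":[0,0,1.5],"dr":[0,0,0],"hand":0.6},
    {"linear":[0,0,2.0],"dr":[0,0,0],"hand":0.6},
    {"linear":[0,0,3.0],"dr":[0,0,0],"hand":0.7},
    {"linear":[0,0,3.0],"dr":[0,0,0],"hand":0.8}
  ]
}}

```text
time: 7.35
eef_pos: [0.628, -0.0356, 0.1368]
orientation: [2.369, 2.062, 0.001]
ft_force: [-0.3, -0.3, 0.0]
opening: 0.769
```

Run:
```python
from st import *
st(); snap('wrist','w4')
```

```text
t 7.35 pos [628.  -35.6 136.8] jaw deg -7.9 z [ 0.001  0.    -1.   ] q [-0.44  0.47  0.52  1.81 -0.29  0.93  0.07] F [-0.3 -0.3  0. ] op 0.769
```

View pics/w4.png

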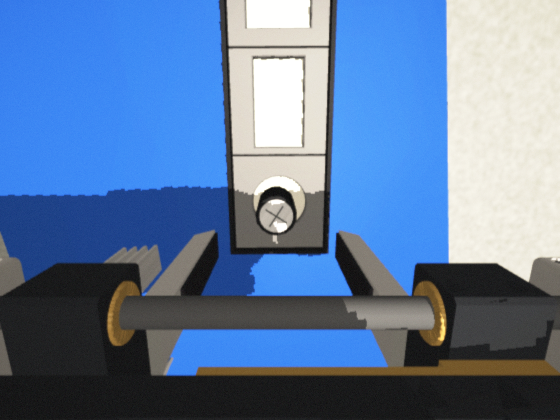

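Capacitor stands in its nest. Now the long heatsink.

{"api": "jog_arm", "payload": {
  "increments": [
    {"linear":[-1.5,-1.3,0],"dr":[0,0,0.1],"hand":0.8},
    {"linear":[-2.4,-2.2,0],"dr":[0,0,0.13],"hand":0.8},
    {"linear":[-2.4,-2.2,0],"dr":[0,0,0.13],"hand":0.8},
    {"linear":[-2.4,-2.2,0],"dr":[0,0,0.13],"hand":0.8},
    {"linear":[-2.4,-2.2,-0.5],"dr":[0,0,0.13],"hand":0.8},
    {"linear":[-2.4,-2.2,-0.5],"dr":[0,0,0.13],"hand":0.8},
    {"linear":[-2.4,-2.2,-0.5],"dr":[0,0,0.13],"hand":0.8},
    {"linear":[-1.6,-1.4,-0.5],"dr":[0,0,0.1],"hand":0.8}
  ]
}}

```text
time: 8.4
eef_pos: [0.452, -0.1958, 0.1156]
orientation: [1.116, 2.935, 0.0]
ft_force: [0.2, -0.4, -0.4]
opening: 0.797
```

Run:
```python
from st import *
st(); snap('wrist','w5')
```

```text
t 8.4 pos [ 452.  -195.8  115.6] jaw deg 48.4 z [ 0.001 -0.    -1.   ] q [-0.04  0.27  0.37  2.12 -0.14  0.77  1.26] F [ 0.2 -0.4 -0.4] op 0.797
```

View pics/w5.png

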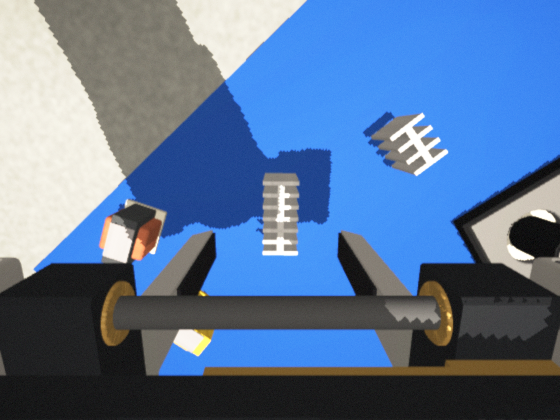

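The heatsink is centred (u≈263–297, finger midline ≈277) and aligned with the jaws. Descending.

{"api": "jog_arm", "payload": {
  "increments": [
    {"linear":[0.1,0.15,-1.5],"dr":[0,0,0],"hand":0.8},
    {"linear":[0,0,-1.6],"dr":[0,0,0],"hand":0.8},
    {"linear":[0,0,-1.6],"dr":[0,0,0],"hand":0.8},
    {"linear":[0,0,-1.6],"dr":[0,0,0],"hand":0.7},
    {"linear":[0,0,-1.5],"dr":[0,0,0],"hand":0.6},
    {"linear":[0,0,-0.9],"dr":[0,0,0],"hand":0.5},
    {"linear":[0,0,-0.2],"dr":[0,0,0],"hand":0.4},
    {"linear":[0,0,0],"dr":[0,0,0],"hand":0.3}
  ]
}}

```text
time: 9.45
eef_pos: [0.454, -0.1931, 0.0256]
orientation: [1.12, 2.935, 0.0]
ft_force: [1.0, -0.3, -0.5]
opening: 0.331
```

{"api": "jog_arm", "payload": {
  "increments": [
    {"linear":[0,0,0],"dr":[0,0,0],"hand":0.2},
    {"linear":[0,0,0],"dr":[0,0,0],"hand":0.15},
    {"linear":[0,0,0],"dr":[0,0,0],"hand":0.15},
    {"linear":[0,0,0],"dr":[0,0,0],"hand":0.15},
    {"linear":[0,0,0],"dr":[0,0,0],"hand":0.15},
    {"linear":[0,0,0.5],"dr":[0,0,0],"hand":0.15},
    {"linear":[0,0,1.0],"dr":[0,0,0],"hand":0.15},
    {"linear":[0,0,1.5],"dr":[0,0,0],"hand":0.15}
  ]
}}

```text
time: 10.45
eef_pos: [0.4537, -0.193, 0.0563]
orientation: [-1.12, -2.935, 0.0]
ft_force: [0.1, 0.1, -0.7]
opening: 0.297
```

Run:
```python
from st import *
st(); snap('wrist','w6')
```

```text
t 10.45 pos [ 453.7 -193.    56.3] jaw deg 48.2 z [-0. -0. -1.] q [-0.01  0.37  0.34  2.16 -0.2   0.64  1.31] F [ 0.1  0.1 -0.7] op 0.297
```

View pics/w6.png

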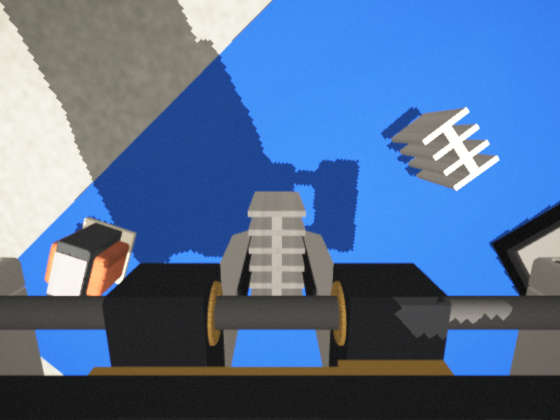

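Heatsink gripped at 28 mm, upright. Carrying it high past the capacitor to the long nest.

{"api": "jog_arm", "payload": {
  "increments": [
    {"linear":[0,0,2.0],"dr":[0,0,0],"hand":0.15},
    {"linear":[0.6,0.8,2.0],"dr":[0,0,-0.04],"hand":0.15},
    {"linear":[1.8,2.4,1.5],"dr":[0,0,-0.09],"hand":0.15},
    {"linear":[2.3,3.0,0.5],"dr":[0,0,-0.12],"hand":0.15},
    {"linear":[2.3,3.0,0],"dr":[0,0,-0.12],"hand":0.15},
    {"linear":[2.3,3.0,0],"dr":[0,0,-0.12],"hand":0.15},
    {"linear":[2.3,3.0,0],"dr":[0,0,-0.12],"hand":0.15},
    {"linear":[2.3,3.0,0],"dr":[0,0,-0.12],"hand":0.15}
  ]
}}

```text
time: 11.5
eef_pos: [0.5936, -0.0099, 0.1161]
orientation: [2.098, 2.338, 0.001]
ft_force: [1.7, -0.0, -0.5]
opening: 0.295
```

{"api": "jog_arm", "payload": {
  "increments": [
    {"linear":[1.9,2.6,0],"dr":[0,0,-0.1],"hand":0.15},
    {"linear":[1.6,2.1,0],"dr":[0,0,-0.09],"hand":0.15},
    {"linear":[0.8,1.1,0],"dr":[0,0,-0.05],"hand":0.15},
    {"linear":[0.4,0.5,0],"dr":[0,0,0],"hand":0.15},
    {"linear":[0,0,-1.5],"dr":[0,0,0],"hand":0.15},
    {"linear":[0,0,-1.5],"dr":[0,0,0],"hand":0.15},
    {"linear":[0,0,-0.8],"dr":[0,0,0],"hand":0.15},
    {"linear":[0,0,0],"dr":[0,0,0],"hand":0.15}
  ]
}}

```text
time: 12.5
eef_pos: [0.6393, 0.0515, 0.0766]
orientation: [-2.359, -2.074, 0.002]
ft_force: [0.0, 0.0, -0.0]
opening: 0.296
```

Run:
```python
from st import *
st(); snap('side','s7'); crop('s7',180,150,320,270,5,'s7c'); snap('wrist','w7')
```

```text
t 12.5 pos [639.3  51.5  76.6] jaw deg -7.4 z [-0.001 -0.    -1.   ] q [-0.54  0.57  0.48  1.82 -0.34  0.84 -0.02] F [ 0.  0. -0.] op 0.296
```

View pics/s7c.png

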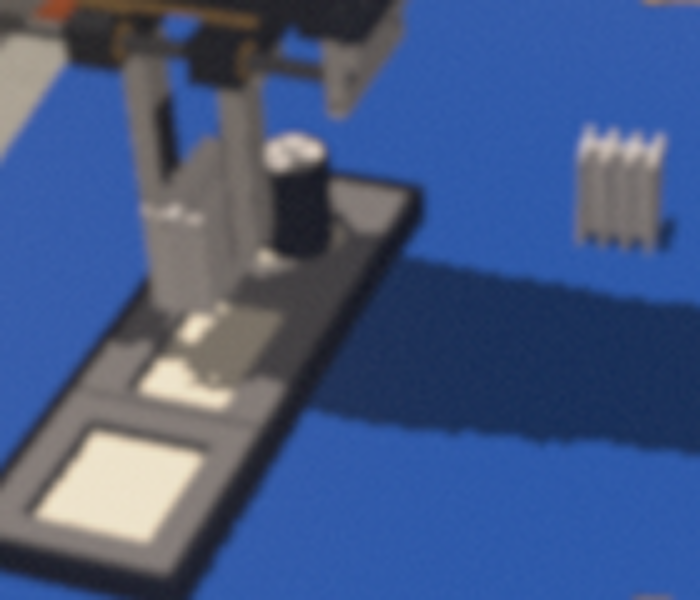

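View pics/w7.png

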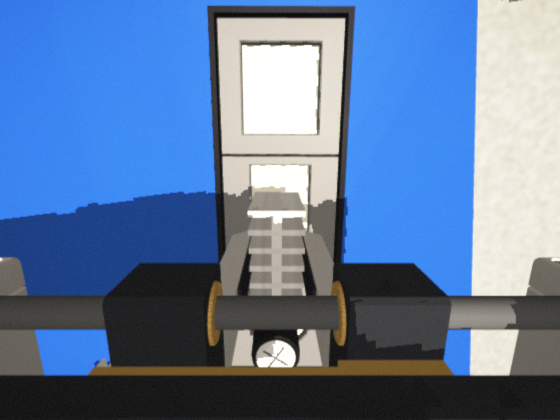

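Heatsink is upright above the long nest, 2–3 mm short in x and y. I'll correct that and lower it.

{"api": "jog_arm", "payload": {
  "increments": [
    {"linear":[0.2,0.3,-1.0],"dr":[0,0,0],"hand":0.15},
    {"linear":[0,0,-1.0],"dr":[0,0,0],"hand":0.15},
    {"linear":[0,0,-0.9],"dr":[0,0,0],"hand":0.15},
    {"linear":[0,0,-0.6],"dr":[0,0,0],"hand":0.15},
    {"linear":[0,0,-0.4],"dr":[0,0,0],"hand":0.15},
    {"linear":[0,0,-0.3],"dr":[0,0,0],"hand":0.15},
    {"linear":[0,0,-0.1],"dr":[0,0,0],"hand":0.15},
    {"linear":[0,0,0],"dr":[0,0,0],"hand":0.15}
  ]
}}

```text
time: 13.6
eef_pos: [0.642, 0.055, 0.0346]
orientation: [2.359, 2.075, 0.0]
ft_force: [-0.4, -0.4, -0.8]
opening: 0.297
```

Run:
```python
from st import *
st(); snap('side','s8'); crop('s8',180,150,320,270,5,'s8c')
```

```text
t 13.6 pos [642.   55.   34.6] jaw deg -7.3 z [ 0.  0. -1.] q [-0.51  0.62  0.45  1.83 -0.37  0.77  0.01] F [-0.4 -0.4 -0.8] op 0.297
```

View pics/s8c.png

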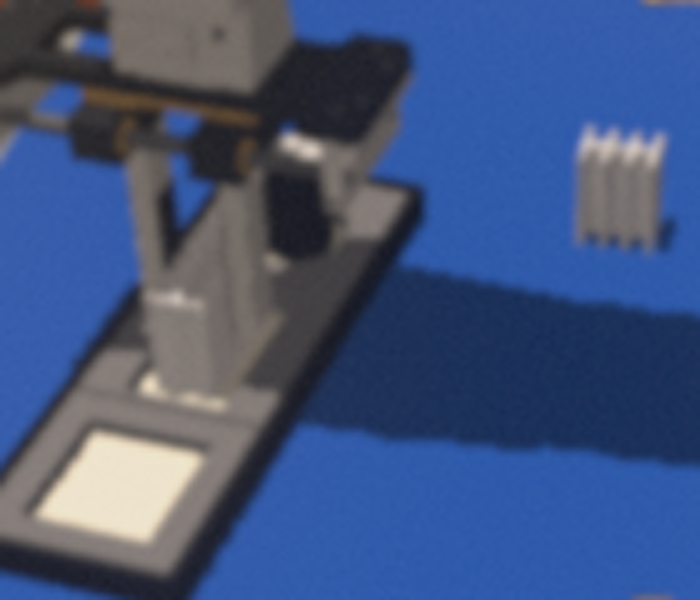

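In the pocket with no contact force yet, so about 1–2 mm to go. Lowering slightly, then releasing.

{"api": "jog_arm", "payload": {
  "increments": [
    {"linear":[0,0,-0.1],"dr":[0,0,0],"hand":0.15},
    {"linear":[0,0,-0.06],"dr":[0,0,0],"hand":0.15},
    {"linear":[0,0,0],"dr":[0,0,0],"hand":0.15},
    {"linear":[0,0,0],"dr":[0,0,0],"hand":0.15},
    {"linear":[0,0,0],"dr":[0,0,0],"hand":0.15},
    {"linear":[0,0,0],"dr":[0,0,0],"hand":0.15},
    {"linear":[0,0,0],"dr":[0,0,0],"hand":0.15},
    {"linear":[0,0,0],"dr":[0,0,0],"hand":0.15}
  ]
}}

```text
time: 14.65
eef_pos: [0.6419, 0.055, 0.0329]
orientation: [-2.359, -2.075, -0.0]
ft_force: [-0.7, -0.0, -0.5]
opening: 0.297
```

{"api": "jog_arm", "payload": {
  "increments": [
    {"linear":[0,0,-0.07],"dr":[0,0,0],"hand":0.15},
    {"linear":[0,0,-0.05],"dr":[0,0,0],"hand":0.15},
    {"linear":[0,0,0],"dr":[0,0,0],"hand":0.15},
    {"linear":[0,0,0],"dr":[0,0,0],"hand":0.15},
    {"linear":[0,0,0],"dr":[0,0,0],"hand":0.15},
    {"linear":[0,0,0],"dr":[0,0,0],"hand":0.15},
    {"linear":[0,0,0],"dr":[0,0,0],"hand":0.15},
    {"linear":[0,0,0],"dr":[0,0,0],"hand":0.15}
  ]
}}

```text
time: 15.65
eef_pos: [0.6419, 0.0551, 0.0328]
orientation: [-2.359, -2.074, -0.001]
ft_force: [-7.0, 0.2, 18.5]
opening: 0.295
```

Contact with the floor at TCP z = 32.8 mm, as expected. Releasing.

{"api": "jog_arm", "payload": {
  "increments": [
    {"linear":[0,0,0],"dr":[0,0,0],"hand":0.33},
    {"linear":[0,0,0],"dr":[0,0,0],"hand":0.42},
    {"linear":[0,0,0],"dr":[0,0,0],"hand":0.5},
    {"linear":[0,0,0.6],"dr":[0,0,0],"hand":0.5},
    {"linear":[0,0,1.5],"dr":[0,0,0],"hand":0.5},
    {"linear":[0,0,2.5],"dr":[0,0,0],"hand":0.6},
    {"linear":[0,0,3.0],"dr":[0,0,0],"hand":0.7},
    {"linear":[0,0,3.0],"dr":[0,0,0],"hand":0.8}
  ]
}}

```text
time: 16.65
eef_pos: [0.642, 0.0549, 0.1398]
orientation: [2.359, 2.074, 0.001]
ft_force: [-0.1, -0.7, -0.5]
opening: 0.773
```

Run:
```python
from st import *
st(); snap('wrist','w9')
```

```text
t 16.65 pos [642.   54.9 139.8] jaw deg -7.3 z [ 0.001  0.    -1.   ] q [-0.57  0.5   0.52  1.77 -0.3   0.95 -0.06] F [-0.1 -0.7 -0.5] op 0.773
```

View pics/w9.png

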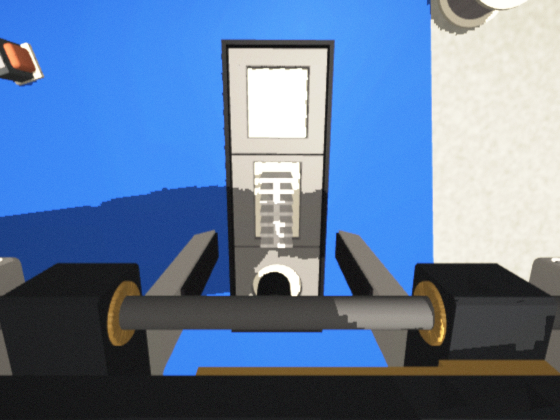

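The heatsink stands centred in the long nest. Now the large transformer.

{"api": "jog_arm", "payload": {
  "increments": [
    {"linear":[-1.0,-1.4,0],"dr":[0,0,0.03],"hand":0.8},
    {"linear":[-2.0,-2.8,0],"dr":[0,0,0.05],"hand":0.8},
    {"linear":[-2.3,-3.2,0],"dr":[0,0,0.055],"hand":0.8},
    {"linear":[-2.3,-3.2,0],"dr":[0,0,0.055],"hand":0.8},
    {"linear":[-2.3,-3.2,0],"dr":[0,0,0.055],"hand":0.8},
    {"linear":[-2.3,-3.2,0],"dr":[0,0,0.055],"hand":0.8},
    {"linear":[-2.3,-3.2,0],"dr":[0,0,0.055],"hand":0.8},
    {"linear":[-2.3,-3.2,0],"dr":[0,0,0.055],"hand":0.8}
  ]
}}

```text
time: 17.7
eef_pos: [0.4733, -0.1801, 0.1386]
orientation: [1.885, 2.512, 0.001]
ft_force: [0.6, -0.2, 0.4]
opening: 0.799
```

{"api": "jog_arm", "payload": {
  "increments": [
    {"linear":[-2.3,-3.2,0],"dr":[0,0,0.055],"hand":0.8},
    {"linear":[-2.3,-3.2,0],"dr":[0,0,0.055],"hand":0.8},
    {"linear":[-2.0,-2.8,0],"dr":[0,0,0.05],"hand":0.8},
    {"linear":[-1.5,-2.1,0],"dr":[0,0,0.04],"hand":0.8},
    {"linear":[-0.8,-1.1,-0.8],"dr":[0,0,0.015],"hand":0.8},
    {"linear":[-0.3,-0.3,-0.8],"dr":[0,0,0],"hand":0.8},
    {"linear":[0,0,-0.8],"dr":[0,0,0],"hand":0.8},
    {"linear":[0,0,0],"dr":[0,0,0],"hand":0.8}
  ]
}}

```text
time: 18.7
eef_pos: [0.382, -0.3053, 0.1132]
orientation: [-1.606, -2.699, 0.0]
ft_force: [0.5, 0.0, -0.3]
opening: 0.802
```

Run:
```python
from st import *
st(); snap('wrist','w10')
```

```text
t 18.7 pos [ 382.  -305.3  113.2] jaw deg 28.5 z [-0.001  0.    -1.   ] q [ 0.08  0.28  0.54  2.14 -0.21  0.77  1.25] F [ 0.5  0.  -0.3] op 0.802
```

View pics/w10.png

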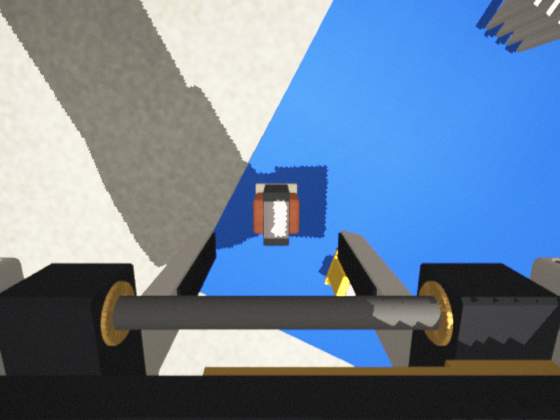

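The copper and grey transformer is at (276,215), aligned and centred between the fingers. The yellow one at (340,275) is off to the side and clear of them. Descending and gripping.

{"api": "jog_arm", "payload": {
  "increments": [
    {"linear":[0,-0.05,-1.5],"dr":[0,0,0],"hand":0.8},
    {"linear":[0,0,-1.6],"dr":[0,0,0],"hand":0.8},
    {"linear":[0,0,-1.6],"dr":[0,0,0],"hand":0.7},
    {"linear":[0,0,-1.6],"dr":[0,0,0],"hand":0.7},
    {"linear":[0,0,-1.4],"dr":[0,0,0],"hand":0.6},
    {"linear":[0,0,-0.9],"dr":[0,0,0],"hand":0.5},
    {"linear":[0,0,-0.2],"dr":[0,0,0],"hand":0.48},
    {"linear":[0,0,0],"dr":[0,0,0],"hand":0.45}
  ]
}}

```text
time: 19.75
eef_pos: [0.382, -0.3066, 0.0258]
orientation: [1.607, 2.699, 0.0]
ft_force: [-0.1, 0.3, -0.6]
opening: 0.45
```

{"api": "jog_arm", "payload": {
  "increments": [
    {"linear":[0,0,0],"dr":[0,0,0],"hand":0.35},
    {"linear":[0,0,0],"dr":[0,0,0],"hand":0.25},
    {"linear":[0,0,0],"dr":[0,0,0],"hand":0.25},
    {"linear":[0,0,0],"dr":[0,0,0],"hand":0.25},
    {"linear":[0,0,0],"dr":[0,0,0],"hand":0.25},
    {"linear":[0,0,0],"dr":[0,0,0],"hand":0.25},
    {"linear":[0,0,0],"dr":[0,0,0],"hand":0.25},
    {"linear":[0,0,0],"dr":[0,0,0],"hand":0.25}
  ]
}}

```text
time: 20.75
eef_pos: [0.3822, -0.3066, 0.0261]
orientation: [1.607, 2.699, 0.0]
ft_force: [-0.6, 0.1, 7.1]
opening: 0.403
```

{"api": "jog_arm", "payload": {
  "increments": [
    {"linear":[0,0,0.3],"dr":[0,0,0],"hand":0.25},
    {"linear":[0,0,0.6],"dr":[0,0,0],"hand":0.25},
    {"linear":[0,0,1.0],"dr":[0,0,0],"hand":0.25},
    {"linear":[0,0,1.2],"dr":[0,0,0],"hand":0.25},
    {"linear":[0,0,1.2],"dr":[0,0,0],"hand":0.25},
    {"linear":[0,0,1.2],"dr":[0,0,0],"hand":0.25},
    {"linear":[0,0,1.2],"dr":[0,0,0],"hand":0.25},
    {"linear":[0,0,1.0],"dr":[0,0,0],"hand":0.25}
  ]
}}

```text
time: 21.75
eef_pos: [0.3819, -0.3065, 0.1035]
orientation: [1.607, 2.699, 0.0]
ft_force: [-0.2, -0.5, -2.5]
opening: 0.403
```

Run:
```python
from st import *
st(); snap('wrist','w11'); snap('side','s11'); crop('s11',290,80,390,180,6,'s11c')
```

```text
t 21.75 pos [ 381.9 -306.5  103.5] jaw deg 28.5 z [ 0. -0. -1.] q [ 0.09  0.3   0.54  2.14 -0.22  0.75  1.27] F [-0.2 -0.5 -2.5] op 0.403
```

View pics/w11.png

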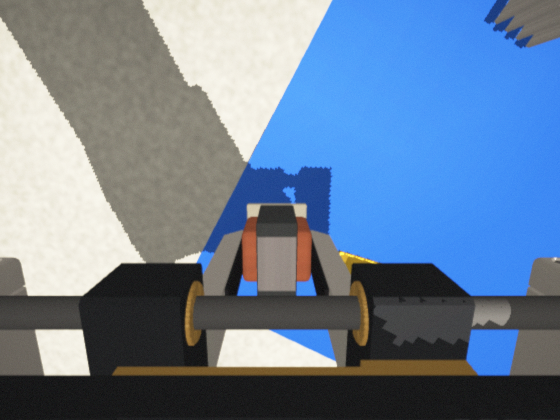

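View pics/s11c.png

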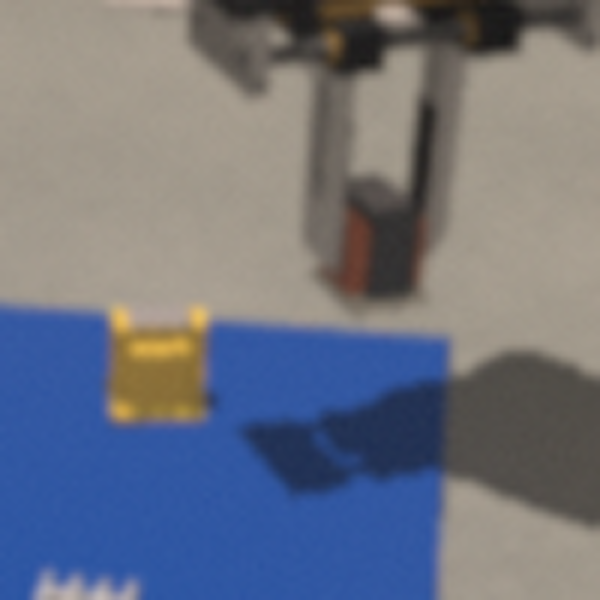

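Transformer held at 38 mm, upright and clear of the bench. Carrying it high to the square nest.

{"api": "jog_arm", "payload": {
  "increments": [
    {"linear":[0.4,0.7,1.0],"dr":[0,0,-0.02],"hand":0.25},
    {"linear":[1.0,1.7,1.0],"dr":[0,0,-0.03],"hand":0.25},
    {"linear":[1.8,3.0,0.2],"dr":[0,0,-0.04],"hand":0.25},
    {"linear":[2.2,3.7,0],"dr":[0,0,-0.05],"hand":0.25},
    {"linear":[2.2,3.7,0],"dr":[0,0,-0.05],"hand":0.25},
    {"linear":[2.2,3.7,0],"dr":[0,0,-0.05],"hand":0.25},
    {"linear":[2.2,3.7,0],"dr":[0,0,-0.05],"hand":0.25},
    {"linear":[2.2,3.7,0],"dr":[0,0,-0.05],"hand":0.25}
  ]
}}

```text
time: 22.85
eef_pos: [0.5243, -0.0661, 0.1243]
orientation: [-2.042, -2.387, 0.001]
ft_force: [0.7, -0.2, -2.5]
opening: 0.401
```

{"api": "jog_arm", "payload": {
  "increments": [
    {"linear":[2.2,3.7,0],"dr":[0,0,-0.05],"hand":0.25},
    {"linear":[2.2,3.7,0],"dr":[0,0,-0.05],"hand":0.25},
    {"linear":[2.2,3.7,0],"dr":[0,0,-0.05],"hand":0.25},
    {"linear":[2.0,3.3,0],"dr":[0,0,-0.05],"hand":0.25},
    {"linear":[1.8,2.9,0],"dr":[0,0,-0.04],"hand":0.25},
    {"linear":[1.3,2.1,0],"dr":[0,0,-0.03],"hand":0.25},
    {"linear":[0.9,1.4,0],"dr":[0,0,-0.02],"hand":0.25},
    {"linear":[0.4,0.5,0],"dr":[0,0,0],"hand":0.25}
  ]
}}

```text
time: 23.85
eef_pos: [0.6539, 0.146, 0.1242]
orientation: [-2.363, -2.07, 0.001]
ft_force: [-0.5, -1.0, -1.4]
opening: 0.403
```

{"api": "jog_arm", "payload": {
  "increments": [
    {"linear":[0,0,-1.0],"dr":[0,0,0],"hand":0.25},
    {"linear":[0,0,-1.2],"dr":[0,0,0],"hand":0.25},
    {"linear":[0,0,-1.2],"dr":[0,0,0],"hand":0.25},
    {"linear":[0,0,-1.0],"dr":[0,0,0],"hand":0.25},
    {"linear":[0,0,-0.6],"dr":[0,0,0],"hand":0.25},
    {"linear":[0,0,0],"dr":[0,0,0],"hand":0.25},
    {"linear":[0,0,0],"dr":[0,0,0],"hand":0.25},
    {"linear":[0,0,0],"dr":[0,0,0],"hand":0.25}
  ]
}}

```text
time: 24.85
eef_pos: [0.6541, 0.1456, 0.0751]
orientation: [2.364, 2.069, 0.001]
ft_force: [0.5, -0.9, -1.8]
opening: 0.399
```

Run:
```python
from st import *
st(); snap('wrist','w12'); snap('side','s12'); crop('s12',150,150,310,280,5,'s12c')
```

```text
t 24.85 pos [654.1 145.6  75.1] jaw deg -7.6 z [ 0.001  0.    -1.   ] q [-0.66  0.61  0.48  1.75 -0.35  0.87 -0.15] F [ 0.5 -0.9 -1.8] op 0.399
```

View pics/s12c.png

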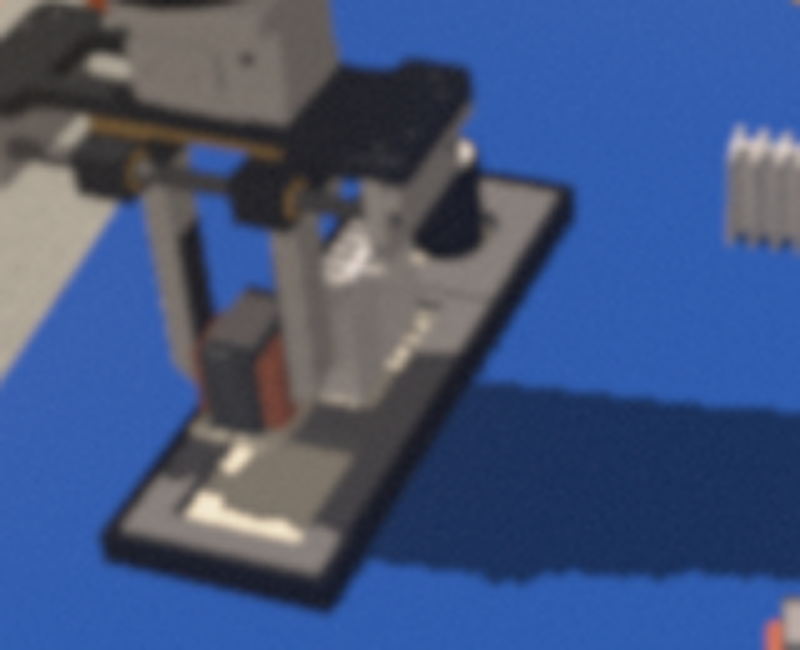

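View pics/w12.png

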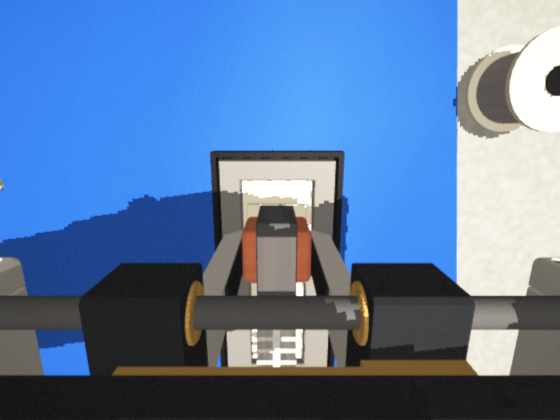

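Transformer is upright and centred over the square pocket (TCP 654, 146; nest 653.7, 145.9). Lowering from 75 to about 33.5 mm.

{"api": "jog_arm", "payload": {
  "increments": [
    {"linear":[0,0,-1.0],"dr":[0,0,0],"hand":0.25},
    {"linear":[0,0,-1.0],"dr":[0,0,0],"hand":0.25},
    {"linear":[0,0,-0.9],"dr":[0,0,0],"hand":0.25},
    {"linear":[0,0,-0.6],"dr":[0,0,0],"hand":0.25},
    {"linear":[0,0,-0.4],"dr":[0,0,0],"hand":0.25},
    {"linear":[0,0,-0.2],"dr":[0,0,0],"hand":0.25},
    {"linear":[0,0,-0.07],"dr":[0,0,0],"hand":0.25},
    {"linear":[0,0,0],"dr":[0,0,0],"hand":0.25}
  ]
}}

```text
time: 25.95
eef_pos: [0.654, 0.1455, 0.0332]
orientation: [2.364, 2.069, 0.001]
ft_force: [0.5, 0.5, -1.3]
opening: 0.405
```

{"api": "jog_arm", "payload": {
  "increments": [
    {"linear":[0,0,-0.05],"dr":[0,0,0],"hand":0.25},
    {"linear":[0,0,-0.05],"dr":[0,0,0],"hand":0.25},
    {"linear":[0,0,0],"dr":[0,0,0],"hand":0.25},
    {"linear":[0,0,0],"dr":[0,0,0],"hand":0.25},
    {"linear":[0,0,0],"dr":[0,0,0],"hand":0.25},
    {"linear":[0,0,0],"dr":[0,0,0],"hand":0.25},
    {"linear":[0,0,0],"dr":[0,0,0],"hand":0.25},
    {"linear":[0,0,0],"dr":[0,0,0],"hand":0.25}
  ]
}}

```text
time: 26.95
eef_pos: [0.654, 0.1456, 0.0331]
orientation: [-2.364, -2.069, -0.001]
ft_force: [-6.0, -1.0, 13.9]
opening: 0.401
```

Floor contact (14 N). Releasing and withdrawing straight up.

{"api": "jog_arm", "payload": {
  "increments": [
    {"linear":[0,0,0],"dr":[0,0,0],"hand":0.44},
    {"linear":[0,0,0],"dr":[0,0,0],"hand":0.52},
    {"linear":[0,0,0],"dr":[0,0,0],"hand":0.58},
    {"linear":[0,0,0.6],"dr":[0,0,0],"hand":0.58},
    {"linear":[0,0,1.5],"dr":[0,0,0],"hand":0.58},
    {"linear":[0,0,2.5],"dr":[0,0,0],"hand":0.6},
    {"linear":[0,0,3.0],"dr":[0,0,0],"hand":0.7},
    {"linear":[0,0,3.0],"dr":[0,0,0],"hand":0.8}
  ]
}}

```text
time: 27.95
eef_pos: [0.654, 0.1454, 0.1401]
orientation: [2.364, 2.068, 0.001]
ft_force: [0.8, 0.8, -1.3]
opening: 0.771
```

{"api": "jog_arm", "payload": {
  "increments": [
    {"linear":[0,1.0,2.0],"dr":[0,0,0],"hand":0.8},
    {"linear":[-1.0,2.5,1.0],"dr":[0,0,0],"hand":0.8},
    {"linear":[-1.5,3.5,0],"dr":[0,0,0],"hand":0.8},
    {"linear":[-1.5,3.5,0],"dr":[0,0,0],"hand":0.8},
    {"linear":[-1.5,3.5,0],"dr":[0,0,0],"hand":0.8},
    {"linear":[-1.5,3.5,0],"dr":[0,0,0],"hand":0.8},
    {"linear":[-1.0,2.0,0],"dr":[0,0,0],"hand":0.8},
    {"linear":[0,0,0],"dr":[0,0,0],"hand":0.8}
  ]
}}

```text
time: 28.95
eef_pos: [0.5729, 0.3422, 0.1679]
orientation: [-2.361, -2.072, 0.0]
ft_force: [0.1, -1.1, 0.2]
opening: 0.801
```

Run:
```python
from st import *
st(); snap('top','t13'); snap('side','s13'); crop('t13',190,135,320,195,6,'t13c'); crop('s13',150,150,310,280,5,'s13c')
```

```text
t 28.95 pos [572.9 342.2 167.9] jaw deg -7.5 z [-0.  0. -1.] q [-1.    0.5   0.51  1.69 -0.28  1.02 -0.53] F [ 0.1 -1.1  0.2] op 0.801
```

View pics/t13.png

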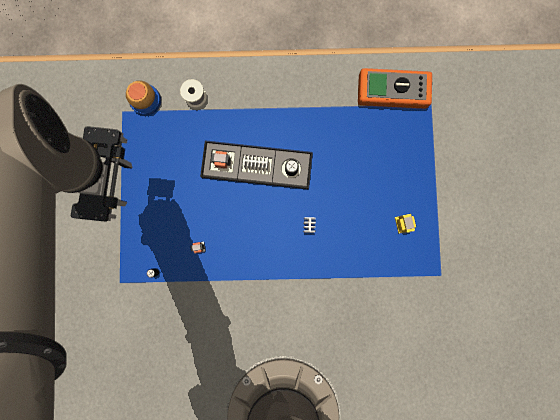

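View pics/t13c.png

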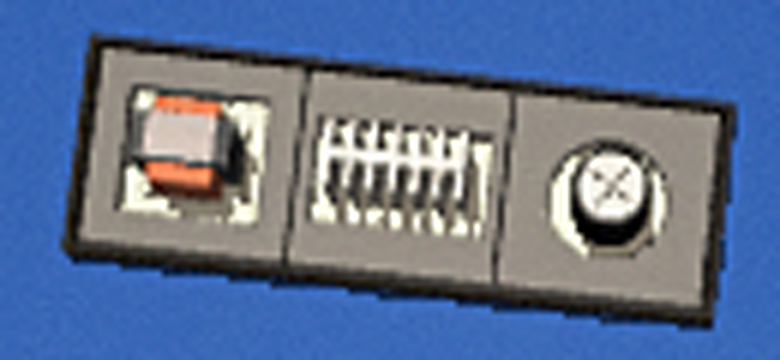

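View pics/s13c.png

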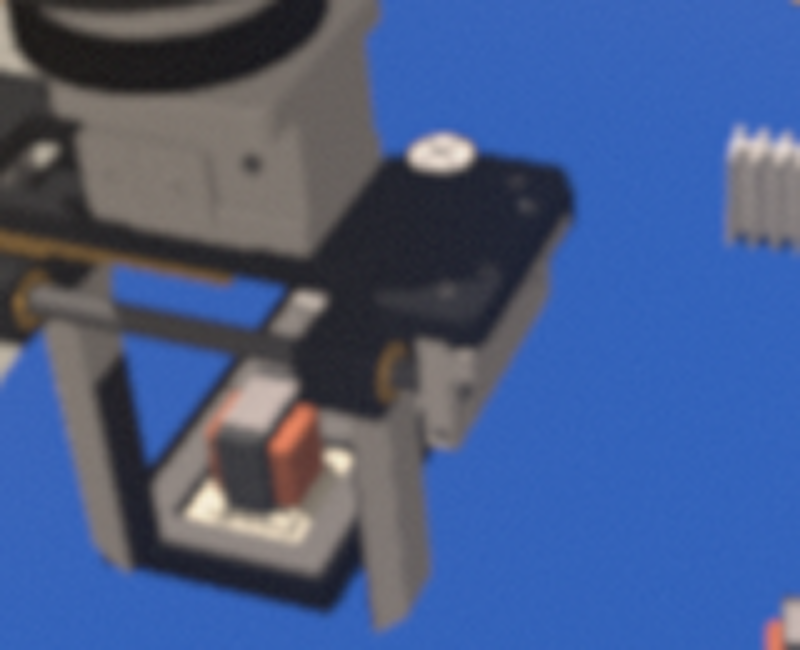

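All three parts sit in their nests and the look-alikes haven't moved. A numeric check from the top image, then hand in.

Run:
```python
from st import *
f=load('t13')
def P(x,y,z): return (ray(f,190+(x+.5)/6-.5,135+(y+.5)/6-.5,z)[:2]*1000)
for n,x,y,z,t in [('cap',613,186,.057,(629.3,-36.5)),('hs',397,160,.057,(641.5,54.7)),('tf',182,137,.053,(653.7,145.9))]:
    p=P(x,y,z); print(n,p.round(1),'err',np.hypot(*(p-t)).round(1))
a=load('top0')['img'].astype(int);b=f['img'].astype(int)
for n,(u,v) in dict(capS=(152,272),tfS=(198,247),hsS=(310,226),yel=(405,224)).items():
    A=a[v-14:v+15,u-14:u+15].astype(np.float32).mean(2);B=b[v-14:v+15,u-14:u+15].astype(np.float32).mean(2)
    print(n,cv2.phaseCorrelate(A,B))
ctrl.job_done()
```

```text
cap [627.2 -37.6] err 2.3
hs [640.4  53.1] err 1.9
tf [653.3 144.3] err 1.7
capS ((-0.2017369518233494, -0.07290477945532992), 0.931103708744049)
tfS ((0.20534029009044907, -0.18330207035262092), 0.861908094882965)
hsS ((0.016209383446431858, -0.00613926459901748), 0.9690601738293966)
yel ((-0.03554394475462175, -0.026724957851930853), 1.0086696094936796)
the job is handed in; nothing more can be done
```

The large capacitor, long heatsink and large transformer are in the round, long and square nests. I lowered each one until the wrist force showed floor contact (14–19 N), then released it. The job was handed in at about 29 s of the 72 s allowed; no verdict is reported.

- **Placement:** the last top image puts the parts 2.3 mm (capacitor), 1.9 mm (heatsink) and 1.7 mm (transformer) from their nest centres, against 13 mm allowed. They look upright in the last views. The release heights matched the pocket floor to within about 1 mm.
- **Look-alikes:** the small capacitor, short heatsink and small transformer, and the yellow transformer, shifted by 0.3 pixels or less (under 1 mm).
- **Limits of the checks:** none failed. In the last side image the gripper hid the heatsink and most of the capacitor, so their final check rests on the top image and the earlier wrist and side views.

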